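# Seat the light-stop blade on its locating pin

### The arm

A 6-joint arm with a two-finger parallel gripper is mounted at the origin on the work surface. World frame = base frame: x ahead of the robot, y to its left, z up, the work surface at z = 0. Lengths are in m, angles in rad, forces in N, time in s.
With the tool pointing down it reaches from about 0.35 to 0.85 m from the base axis. Payload 8.1 kg.
Tool frame: the origin (TCP) lies at the very end of the fingers, on their centre line; the grasp point (between the pads) lies robot.hold_point_z behind it (robot.hold_point_z is the distance from the TCP to the grasp point, in m); z points along the fingers, y is the direction in which the jaws open and shut (so a half turn about z gives the same grasp; the last joint's range is limited). The gripper opens to 93 mm and grips with 3 to 60 N. Pads are 15 mm wide; open, the fingers measure 128 mm over their backs; the gripper's body (75 mm by 188 mm) begins 65 mm behind the grasp point.
Start: joints at [-1.31, 0.13, 1.488, -0, 1.523, -0.085], TCP at [0.203, -0.564, 0.219] pointing down, gripper open.
Joint ranges: [-2.96, 2.96], [-0.89, 2.26], [0.02, 2.5], [-1.34, 4.48], [0, 2.73], [-2.66, 2.66]. Speed limits (rad/s): [2.39, 2.39, 2.79, 3.14, 3.14, 3.14].

### API

Orientations are given as a rotation vector (axis times angle).
In Python, from plant import robot, cams gives the robot as it stands. The module is installed in compiled form; this text tells all that it offers.
- The arm moves only by the tool step_arm, never from a script. Its argument "deltas" is a list of rows, each an object with "offset": the shift along the tool's x, y, z in cm, a list of three; "roll": the turn about the tool's z in rad. In form: [{"offset": [x, y, z], "roll": roll}, ...]. A call has 1 to 12 rows; each row shifts and turns the commanded pose from where the row before left it, along the tool's axes as they then stand; what a row does not reach is not made up. A row lasts 1/8 s, in which the tool goes at most 62.5 mm and 10.7 degrees, less where a joint would pass 70% of its speed; a pose out of reach is approached as far as the arm can. A call with a gripper value outside its range is refused whole. "fingers" is the finger opening in cm, from 0 to 9.3, set as the call begins (left out, the last holds). The fingers move at their own pace and stop on an object; "grip_force" is the grip in N (left out, the last holds). Time passes only in rows, so rows that do not move let the fingers close. It gives the time, the measured TCP pose, the force and the opening at its end, in the units of the state.
- robot.read_state(): the state, without advancing time (a new reading comes with each control period).
- cams.read_camera(name): name is "scene" or "top" or "wrist"; returns a dict with "pixels" (420x560x3 uint8, red, green, blue), "fx", "fy", "cx", "cy" (pixels), "k1" (the pictures are not rectified: a ray, as slopes to the right and down, at radius r is drawn at 1 + k1 r^2 times it, then the intrinsics apply), "extrinsics" (4x4, takes a point from world to camera coordinates). Camera axes: x right, y down, z forward; pixel columns grow to the right and rows downward; lengths in m; the calibration is good to about 2 mm. A picture is of the moment at which its call begins. There is no depth.
- robot.close_job(): hands the job in, once; it reports no verdict.
Trained networks look in a picture, given as the dict that the camera call returned (one of the last four; its "shot" number tells which), for a name from the list of things; names that differ only in an ending like _2 or _b are one class to them, and where a whole thing is asked for, a point or a joint stands for the part that bears it (a point fixed in the world has none). Each returns a list of dicts, best first, with "score" (0 to 1); they miss things now and then, are a little off and sometimes report something else, mostly with a low value. They report only what shows in the picture. A call takes as long as a camera call. They do not tell look-alikes from the thing itself.
- cams.boxes_of(picture, thing): "xy" ([column, row] in pixels, amid what is visible of it).
- cams.silhouettes(picture, thing): "mask" (420x560 bool, what is visible of it) and "xy" ([column, row] in pixels, amid what is visible of it).
- cams.pinpoint(picture, thing): "xy" ([column, row] in pixels: a listed point, or the origin of a listed thing).
The state is a dict: "t": time; "q": joint angles; "dq": joint speeds; "joint_torque": joint torques, N m; "tool_pos": TCP position; "orientation": TCP orientation; "force": force on the tool from outside, world axes, zero at the start; "wrist_torque": the same for the moment, N m; "opening": finger opening in m.
Only numpy, scipy, OpenCV 4.12 (cv2) and the standard library are available. Lean on these libraries where they do the work, as an engineer would, in place of code of your own. Each camera call takes 0.05 s, during which the arm holds its last target. There are 200 camera calls.

### The job

Pick up the notched light-stop blade from the rubber mat by its lug and lay it flat on the bed of the white blade carrier, notch side towards the wall and clear of the lips. Then slide it along the bed, feeling gently for the single locating pin, until the pin is in the notch and the blade's long edge is fully home against the wall under both lips; let go of it there. Never force it against the pin or the wall (stay well below 25 N), and leave the other things on the bench where they are.

Things in the scene. Friction and masses are not known exactly. Their poses are not given: they have to be found in the camera images.
- blade_c (a point): Light-stop blade: bare-metal plate 40 (x) x 100 (y) x 5 mm, 0.08 to 0.15 kg, with an upright lug in its middle, 10 (x) x 30 (y) mm, reaching from the plate's top (5 mm above the underside) to 40 mm above the underside; grip it from above across the 10 mm. This point: plate centre, 20 mm above the underside. z up. Starts flat, lug up, on the mat. Its -x long edge has the notch.
- notch (a point): Mouth of the blade's notch: middle of its -x long edge, 2.5 mm above the underside. The notch is 8 mm wide and runs 9.5 mm into the plate along +x; its mouth widens to 12.6 mm over the outer 4 mm. Axes as the blade's.
- mat: Fixed black rubber mat 130 (x) x 150 (y) x 3 mm, origin under its centre; the blade starts on it.
- seat (a point): Blade carrier, a fixed white block 90 (x) x 172 (y) mm with a dark bed. This point: on its flat bed (12 mm above the table), at the foot of the wall's inner face, mid-length. x points from the wall out over the bed (bed x = 0 to 82 mm, open at the far side), y along the wall, z up. Wall 10 mm high, 8 mm thick. End cheeks 6 mm high, inner faces at y = +-72 mm.
- lips (a point): Between the carrier's two retaining lips, 10 mm above the bed at the wall's inner face; axes as the seat's. The lips (y = 28 to 66 and -28 to -66 mm) overhang the bed by 6 mm from the wall, undersides 7 mm and tops 10 mm above the bed: the blade cannot be dropped in from above but must be slid along the bed beneath them.
- pin_line (a point): Middle of the line on the bed, 5 mm from the wall, on which the one steel locating pin stands: 6 mm thick, 8 mm high, rigid. It is clamped anywhere from 18 mm to either side of this point along y; its place is NOT measured and differs each time: see or feel it. Off the notch the blade stops on it with the blade's centre 28 mm from the wall; with the pin in the notch it goes on to the wall, centre at 20 mm.
- objective: Bystander: a bare-metal microscope objective standing upright, 34 mm in diameter, 50 mm tall; to be left where it is
- oil: Bystander: a small amber glass bottle, 28 mm in diameter, 58 mm tall; to be left where it is
- dish: Bystander: a clear round culture dish, 60 mm across, 14 mm high; to be left where it is
- slidebox: Bystander: a grey box, 85 x 40 x 32 mm; to be left where it is
- driver: Bystander: a screwdriver, 160 mm long, lying flat; to be left where it is
- cap: Bystander: a round black dust cap, 44 mm across, 16 mm high; to be left where it is
- eyepiece: Bystander: a black eyepiece standing upright, 36 mm across, 50 mm tall; to be left where it is
Things that resemble listed ones, but are neither listed nor needed, are in the scene too. Of the things that look like the part that bears seat, the smallest one is meant.

How it is judged:
By the outcome, as a careful person would: the job done as asked, in the order asked, and still so for the second after the job is handed in, with the robot touching nothing.
It also fails if it takes over 54 s, if anything falls off the work surface, if the arm or the gripper's body presses on something with over 40 N, if the wrist force passes 120 N, or if a joint passes its speed limit or range.

## Working session

There is one attempt and no reset: what is moved stays moved. The work goes in short steps, Python scripts to look and compute and a tool call to move; the robot and the scene stay as the last step left them, time stands still between calls to the robot, and variables do not carry over. Pictures are saved under pics/ and viewed, about 8 in all and at most 12, crops included, and the job is handed in when it is done.

Besides the shell and the picture viewer there is one more tool, called after ">>>" in YAML: its name, and indented under it one key for each argument. step_arm: Moves the arm, as the interface text tells. Its arguments: {"type":"object","properties":{"deltas":{"type":"array"},"fingers":{"type":"number"},"grip_force":{"type":"number"}},"required":["deltas"]}

```bash
mkdir -p pics; cat > h.py <<'E'
import numpy as np, cv2
from scipy.spatial.transform import Rotation as R
from plant import robot, cams
def save(p,n,crop=None,s=1):
    im=p["pixels"][:,:,::-1]
    if crop: c0,r0,c1,r1=crop; im=im[r0:r1,c0:c1]
    if s!=1: im=cv2.resize(im,None,fx=s,fy=s,interpolation=cv2.INTER_CUBIC)
    cv2.imwrite("pics/"+n,im)
def K(p): return np.array([[p["fx"],0,p["cx"]],[0,p["fy"],p["cy"]],[0,0,1.]]),np.array([p["k1"],0,0,0.])
def to_world(p,xy,z):
    k,d=K(p); u=cv2.undistortPoints(np.array(xy,float).reshape(-1,1,2),k,d).reshape(-1,2)
    T=np.array(p["extrinsics"]); Rm,t=T[:3,:3],T[:3,3]; o=-Rm.T@t
    r=np.c_[u,np.ones(len(u))]@Rm
    return o+r*((z-o[2])/r[:,2:3])
def to_px(p,X):
    k,d=K(p);T=np.array(p["extrinsics"])
    return cv2.projectPoints(np.array(X,float).reshape(-1,1,3),cv2.Rodrigues(T[:3,:3])[0],T[:3,3],k,d)[0].reshape(-1,2)
E
python3 - <<'E'
from h import *
ps={n:cams.read_camera(n) for n in("top","scene")}
ims=[]
zs=dict(blade_c=.023,notch=.0055,seat=.012,lips=.022,pin_line=.012,mat=0)
for n,p in ps.items():
    T=np.array(p["extrinsics"]);print(n,"cam at",(-T[:3,:3].T@T[:3,3]).round(3))
    save(p,n+"0.png",s=1.4)
    for th,z in zs.items():
        for d in cams.pinpoint(p,th): print(n,th,round(d["score"],2),np.round(d["xy"]),to_world(p,d["xy"],z)[0].round(4))
print(robot.read_state(),robot.hold_point_z)
E
```

```text
top cam at [ 0.294 -0.019  1.203]
top blade_c 0.72 [350. 206.] [ 0.5676 -0.1832  0.023 ]
top blade_c 0.29 [197. 228.] [0.4858 0.2077 0.023 ]
top notch 0.62 [350. 212.] [ 0.5556 -0.1868  0.0055]
top seat 0.76 [169. 332.] [0.2195 0.2563 0.012 ]
top seat 0.64 [195. 226.] [0.4917 0.2155 0.012 ]
top seat 0.63 [276. 233.] [0.4858 0.0045 0.012 ]
top seat 0.59 [354. 343.] [ 0.2214 -0.2072  0.012 ]
top lips 0.89 [356. 345.] [ 0.2174 -0.2095  0.022 ]
top lips 0.78 [167. 337.] [0.2095 0.2579 0.022 ]
top lips 0.59 [115. 206.] [0.5317 0.4295 0.022 ]
top pin_line 0.95 [353. 338.] [ 0.2338 -0.203   0.012 ]
top pin_line 0.9 [194. 229.] [0.484  0.2168 0.012 ]
top pin_line 0.55 [168. 327.] [0.2321 0.259  0.012 ]
top mat 0.78 [358. 206.] [ 0.5718 -0.2082  0.    ]
top mat 0.62 [278. 236.] [ 0.4793 -0.001   0.    ]
scene cam at [ 1.336 -0.52   0.857]
scene blade_c 0.84 [232. 270.] [ 0.5772 -0.1881  0.023 ]
scene blade_c 0.6 [296. 327.] [ 0.788  -0.1498  0.023 ]
scene notch 0.97 [230. 270.] [ 0.5567 -0.1843  0.0055]
scene seat 0.97 [167. 195.] [ 0.2165 -0.2042  0.012 ]
scene seat 0.7 [346. 198.] [0.4841 0
[... 399 characters left out ...]
0.5 [227. 269.] [ 0.5469 -0.1868  0.    ]
{'t': 0.7, 'q': array([-1.31039204e+00,  1.30344831e-01,  1.48821373e+00,  3.12178768e-05,
        1.52299557e+00, -8.54158727e-02]), 'dq': array([ 0.00148614, -0.00107899,  0.00138792,  0.00033354,  0.00031402,
       -0.00212665]), 'joint_torque': array([ 6.42240902e-04, -5.59584832e+01, -4.91950035e+01,  7.70409498e-02,
        2.27847090e-02, -3.92174127e-05]), 'tool_pos': array([ 0.20340578, -0.56447621,  0.21866065]), 'orientation': array([3.09471132e+00, 5.40501819e-01, 5.40806996e-05]), 'force': array([ 0.16539046,  0.33885519, -0.00258967]), 'wrist_torque': array([-0.02504354,  0.00730753,  0.05700433]), 'opening': 0.0931748623026432} 0.0188
```

View pics/top0.png

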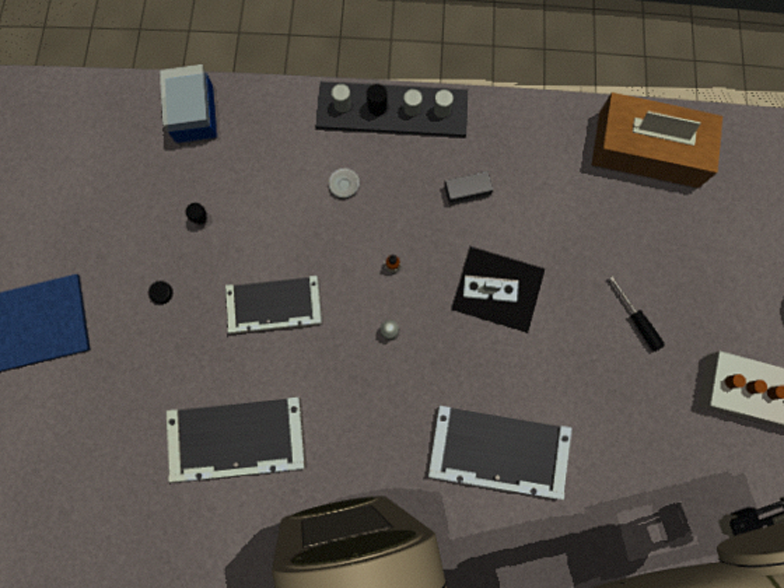

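View pics/scene0.png

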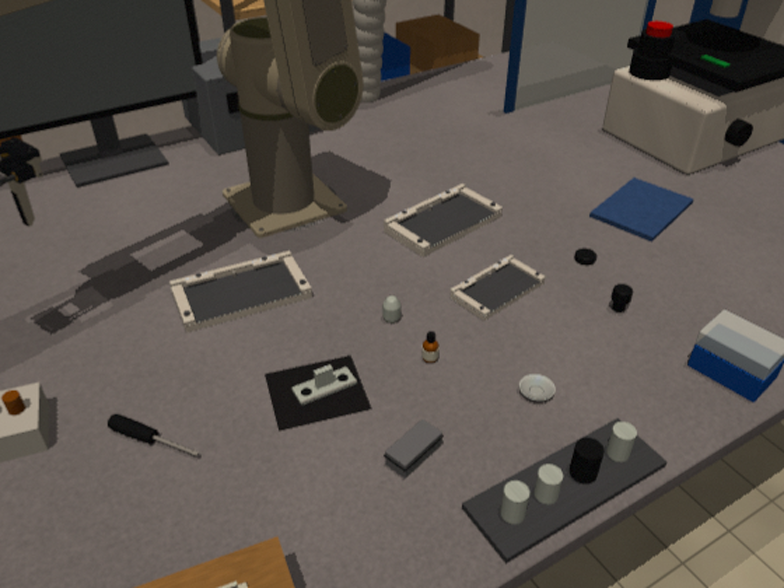

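The two overviews (in native pixels) show these candidates:
- **Blade:** the one on the black mat is at top (350,206) and scene (232,270). A look-alike sits on the orange box at top (477,90).
- **Carriers:** three in the top view, at (195,217) the smallest, (168,315) and (357,322). I choose (195,217), with its wall towards the robot.

Next I move above the blade for a close check with the wrist camera.

>>> step_arm:
  deltas:
    - {"offset":[3.9,-1.9,0],"roll":0}
    - {"offset":[3.9,-1.9,0],"roll":0}
    - {"offset":[3.9,-1.9,0],"roll":0}
    - {"offset":[3.9,-1.9,0],"roll":0}
    - {"offset":[3.9,-1.9,0],"roll":0}
    - {"offset":[3.9,-1.9,0],"roll":0}
    - {"offset":[3.9,-1.9,0],"roll":0}
    - {"offset":[3.9,-1.9,0],"roll":0}
    - {"offset":[3.9,-1.9,0],"roll":0}
    - {"offset":[3.9,-1.9,0],"roll":0}
    - {"offset":[3.9,-1.9,0],"roll":0}
    - {"offset":[3.9,-1.9,0],"roll":0}

```text
t: 2.2
tool_pos: [0.5673, -0.1903, 0.2188]
orientation: [3.094, 0.54, 0.0]
force: [-0.7, -1.3, -0.2]
opening: 0.0931
```

>>> step_arm:
  deltas:
    - {"offset":[0,0,0],"roll":-0.167}
    - {"offset":[0,0,0],"roll":-0.167}
    - {"offset":[0,0,0],"roll":-0.167}
    - {"offset":[0,0,0],"roll":-0.167}
    - {"offset":[0,0,0],"roll":-0.167}
    - {"offset":[0,0,0],"roll":-0.167}
    - {"offset":[0,0,0],"roll":-0.167}
    - {"offset":[0,0,0],"roll":0}
  fingers: 5

```text
t: 3.2
tool_pos: [0.5664, -0.1914, 0.2187]
orientation: [2.284, 2.157, 0.0]
force: [-0.3, -0.5, -0.3]
opening: 0.05
```

```bash
cat >> h.py <<'E'
def tool():
    s=robot.read_state(); M=R.from_rotvec(s["orientation"]).as_matrix(); return s,M
def go(xyz,yaw_y=None):
    "needed tool-frame offset (cm) to bring TCP to xyz, and roll to bring tool y to world angle yaw_y"
    s,M=tool(); o=M.T@(np.array(xyz)-s["tool_pos"])*100
    a=np.arctan2(M[1,1],M[0,1])
    r=None if yaw_y is None else -((yaw_y-a+np.pi/2)%np.pi-np.pi/2)
    return o.round(2),r
def rect(p,th,z,i=0):
    m=cams.silhouettes(p,th)[i]["mask"].astype(np.uint8)
    c=max(cv2.findContours(m,0,1)[0],key=cv2.contourArea).reshape(-1,2)
    w=to_world(p,c,z)[:,:2]
    (c,s,a)=cv2.minAreaRect((w*1000).astype(np.float32)); return np.round(c,1),np.round(s,1),round(a,1)
E
python3 - <<'E'
from h import *
p=cams.read_camera("wrist"); save(p,"w1.png",s=1.4)
s,M=tool();print(s["t"],s["tool_pos"],M.round(3).tolist(),s["opening"])
T=np.array(p["extrinsics"]);print("cam",(-T[:3,:3].T@T[:3,3]).round(3))
for th,z in dict(blade_c=.023,notch=.0055,mat=0).items():
    for d in cams.pinpoint(p,th): print(th,round(d["score"],2),np.round(d["xy"]),to_world(p,d["xy"],z)[0].round(4))
print(rect(p,"blade_c",.008)); 
p=cams.read_camera("top"); 
for d in cams.silhouettes(p,"seat"):print(d["xy"],d["score"],d["mask"].sum())
E
```

```text
3.25 [ 0.56641879 -0.19135058  0.21866425] [[0.06, 0.998, 0.0], [0.998, -0.06, -0.0], [-0.0, 0.0, -1.0]] 0.04991825813435296
cam [ 0.57  -0.125  0.386]
blade_c 0.89 [281. 186.] [ 0.5719 -0.1876  0.023 ]
notch 0.75 [266. 183.] [ 0.5545 -0.1853  0.0055]
mat 0.83 [282. 198.] [ 0.5719 -0.2057  0.    ]Traceback (most recent call last):
  File "<stdin>", line 7, in <module>
  File "h.py", line 27, in rect
    m=cams.silhouettes(p,th)[i]["mask"].astype(np.uint8)
      ~~~~~~~~~~~~~~~~~~~~~~^^^
IndexError: list index out of range
```

View pics/w1.png

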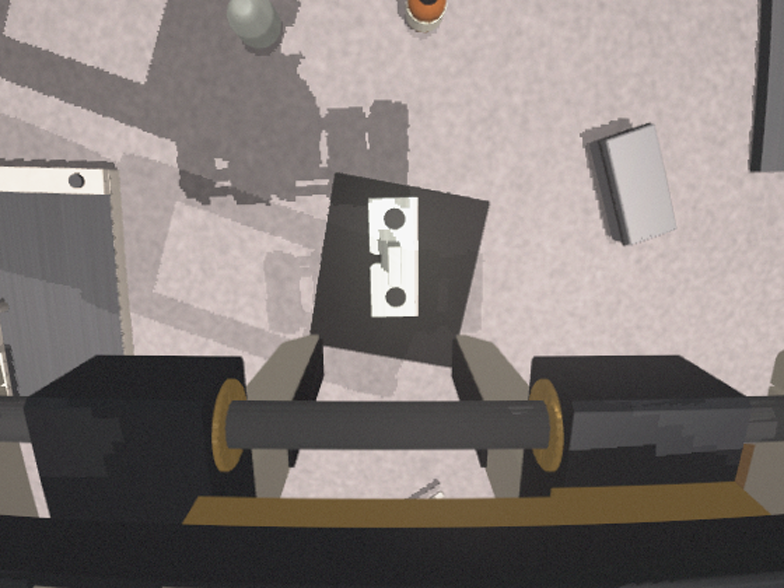

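The wrist view shows the blade on the mat: plate corners at about native (263,141) to (299,227), notch on the left edge (world -x), lug in the middle. That is the right part. Now I refine its pose by thresholding.

```bash
python3 - <<'E'
from h import *
p=cams.read_camera("wrist")
g=p["pixels"].min(2); m=np.zeros_like(g); m[130:235,250:312]=(g[130:235,250:312]>150)
c=max(cv2.findContours(m,0,1)[0],key=cv2.contourArea).reshape(-1,2)
w=to_world(p,c,.008)[:,:2]
print(cv2.minAreaRect((w*1000).astype(np.float32)), len(c))
d=cams.silhouettes(p,"blade_c");print(len(d))
t=cams.read_camera("top")
for d in cams.silhouettes(t,"seat"):
    c=max(cv2.findContours(d["mask"].astype(np.uint8),0,1)[0],key=cv2.contourArea).reshape(-1,2)
    print(d["xy"],d["score"],cv2.minAreaRect((to_world(t,c,.018)[:,:2]*1000).astype(np.float32)))
E
```

```text
((571.5879516601562, -187.6637420654297), (99.94806671142578, 40.29745101928711), 87.60797882080078) 300
1
[167.5, 313.7] 0.97 ((265.6575622558594, 262.30914306640625), (127.360107421875, 250.04808044433594), 9.06260871887207)
[194.7, 213.5] 0.64 ((514.934814453125, 216.8111114501953), (95.40304565429688, 174.95054626464844), 8.802739143371582)
[389.6, 331.2] 0.63 ((261.99102783203125, -290.7476806640625), (83.77046203613281, 126.13519287109375), 83.15158081054688)
[276.5, 235.6] 0.34 ((480.3373718261719, 1.0207452774047852), (31.226070404052734, 25.75166130065918), 3.356179714202881)
```

>>> step_arm:
  deltas:
    - {"offset":[0.4,0.5,0],"roll":-0.018}
    - {"offset":[0,0,4.0],"roll":0}
    - {"offset":[0,0,4.0],"roll":0}
    - {"offset":[0,0,4.0],"roll":0}
    - {"offset":[0,0,4.0],"roll":0}
    - {"offset":[0,0,2.0],"roll":0}
    - {"offset":[0,0,1.1],"roll":0}
    - {"offset":[0,0,1.0],"roll":0}
    - {"offset":[0,0,0],"roll":0}

```text
t: 4.78
tool_pos: [0.5719, -0.1878, 0.0179]
orientation: [2.263, 2.179, 0.0]
force: [0.6, -0.7, 0.4]
opening: 0.0504
```

>>> step_arm:
  deltas:
    - {"offset":[0,0,0],"roll":0}
    - {"offset":[0,0,0],"roll":0}
    - {"offset":[0,0,0],"roll":0}
    - {"offset":[0,0,0],"roll":0}
    - {"offset":[0,0,0],"roll":0}
    - {"offset":[0,0,0],"roll":0}
    - {"offset":[0,0,0],"roll":0}
    - {"offset":[0,0,0],"roll":0}
  fingers: 0
  grip_force: 25

```text
t: 5.78
tool_pos: [0.5717, -0.1877, 0.0178]
orientation: [2.263, 2.179, 0.0]
force: [0.9, 0.3, 1.5]
opening: 0.0099
```

>>> step_arm:
  deltas:
    - {"offset":[0,0,-1.5],"roll":0}
    - {"offset":[0,0,-4.0],"roll":0}
    - {"offset":[0,0,-4.5],"roll":0}
    - {"offset":[0,0,-4.0],"roll":0}
    - {"offset":[0,0,-4.0],"roll":0}

```text
t: 6.4
tool_pos: [0.5715, -0.1876, 0.2]
orientation: [2.263, 2.178, 0.0]
force: [0.4, -0.5, -2.3]
opening: 0.0095
```

>>> step_arm:
  deltas:
    - {"offset":[2.0,-0.5,0],"roll":0}
    - {"offset":[3.4,-0.75,0],"roll":0}
    - {"offset":[4,-0.9,0],"roll":0}
    - {"offset":[4,-0.9,0],"roll":0}
    - {"offset":[4,-0.9,0],"roll":0}
    - {"offset":[4,-0.9,0],"roll":0}
    - {"offset":[4,-0.9,0],"roll":0}
    - {"offset":[3.4,-0.75,0],"roll":0}
    - {"offset":[1.8,-0.4,0],"roll":-0.07}
    - {"offset":[0,0,0],"roll":-0.07}
    - {"offset":[0,0,0],"roll":-0.05}
    - {"offset":[0,0,0],"roll":0}

```text
t: 7.9
tool_pos: [0.5139, 0.1206, 0.1971]
orientation: [-2.044, -2.385, 0.001]
force: [-0.4, 1.2, -0.5]
opening: 0.0101
```

```bash
python3 - <<'E'
from h import *
p=cams.read_camera("wrist"); save(p,"w2.png",s=1.4)
s,M=tool();print(s["t"],s["tool_pos"],M.round(3).tolist(),s["opening"],s["force"])
for th,z in dict(seat=.012,lips=.022,pin_line=.012).items():
    for d in cams.pinpoint(p,th): print(th,round(d["score"],2),np.round(d["xy"],1),to_world(p,d["xy"],z)[0].round(4))
E
```

```text
7.95 [0.51395451 0.12054261 0.19713965] [[-0.152, 0.988, -0.001], [0.988, 0.152, -0.0], [-0.0, -0.001, -1.0]] 0.010134301214281308 [ 1.02846891 -0.36359048 -1.59892135]
seat 0.97 [ 9.6 25.9] [0.2107 0.2529 0.012 ]
seat 0.96 [256.6  99.6] [0.4783 0.2131 0.012 ]
lips 0.92 [256.2 100.1] [0.4787 0.2118 0.022 ]
lips 0.74 [259.1 101.8] [0.4818 0.2106 0.022 ]
pin_line 0.94 [258.6 102.8] [0.4808 0.2103 0.012 ]
pin_line 0.65 [14.5 23.1] [0.2162 0.2561 0.012 ]
```

View pics/w2.png

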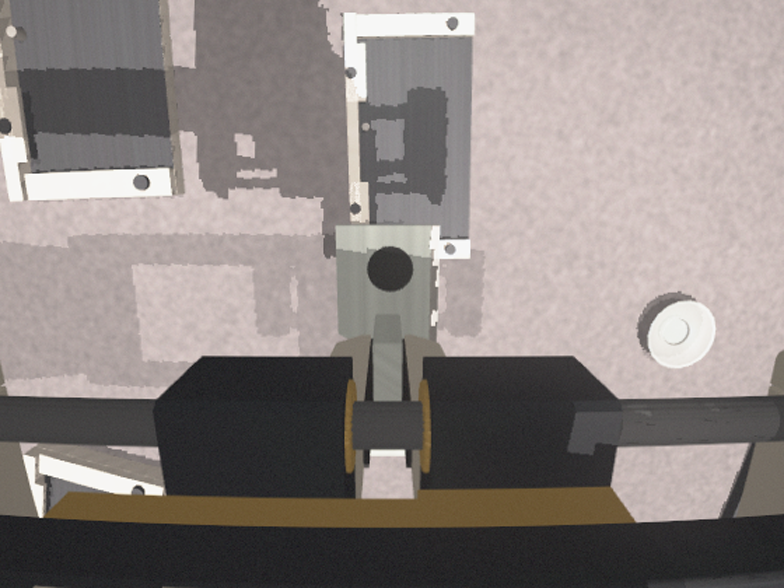

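The wrist view shows the smallest carrier with its wall at left, x≈247–259. The two lips are at rows 25–70 and 130–160, and the pin is at about native (261,91). The blade hangs square in the jaws below it. I'll zoom on the wall and pin.

```bash
python3 - <<'E'
from h import *
p=cams.read_camera("wrist"); save(p,"w3.png",(236,4,346,104+70),4.4 if False else 3.5)
for u in([247,10],[338,10],[335,184]):print(u,to_world(p,[u],.018).round(4))
E
```

```text
[247, 10] [[0.4581 0.2952 0.018 ]]
[338, 10] [[0.5456 0.309  0.018 ]]
[335, 184] [[0.5748 0.1396 0.018 ]]
```

View pics/w3.png

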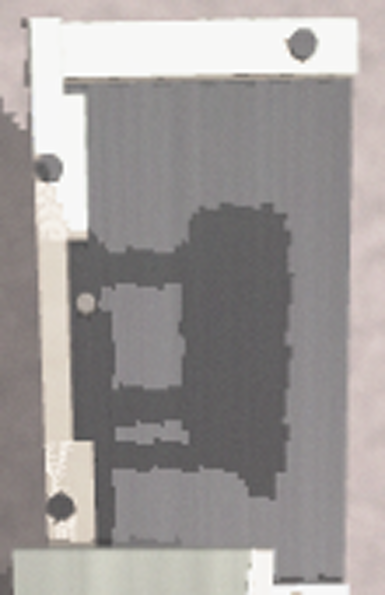

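```bash
python3 - <<'E'
from h import *
p=cams.read_camera("wrist")
P=dict(wo1=(32,20,.022),wo2=(47,545,.022),wi1=(67,242,.022),wi2=(74,438,.022),bed1=(350,80,.012),bed2=(344,578,.012),lip1top=(87,93,.022),lip1bot=(87,238,.022),lip2top=(95,440,.022),cheek=(210,78,.018),pin=(86,303,.020),pinfoot=(86,310,.012))
W={}
for k,(c,r,z) in P.items():
    W[k]=to_world(p,[(c/3.5+236,r/3.5+4)],z)[0]; print(k,W[k].round(4))
a=lambda i,j:np.degrees(np.arctan2(*(W[i]-W[j])[[1,0]]))
print("yaws",a("wo1","wo2")-90,a("bed1","bed2")-90,a("wi1","wi2")-90,a("lip1top","lip2top")-90,a("lip1bot","lip2top")-90)
yaw=np.radians(np.mean([a("wo1","wo2"),a("bed1","bed2"),a("lip1top","lip2top")])-90)
X=np.array([np.cos(yaw),np.sin(yaw)]);Y=np.array([-X[1],X[0]])
for k in W: print(k,"x' y' mm",round(W[k][:2]@X*1e3,1),round(W[k][:2]@Y*1e3,1))
print(np.degrees(yaw)); s,M=tool(); print("tool y angle",np.degrees(np.arctan2(M[1,1],M[0,1])))
E
```

```text
wo1 [0.4569 0.294  0.022 ]
wo2 [0.4807 0.1517 0.022 ]
wi1 [0.4747 0.2374 0.022 ]
wi2 [0.4843 0.1838 0.022 ]
bed1 [0.5473 0.2953 0.012 ]
bed2 [0.5722 0.1547 0.012 ]
lip1top [0.4746 0.2774 0.022 ]
lip1bot [0.4801 0.2393 0.022 ]
lip2top [0.4905 0.1841 0.022 ]
cheek [0.5077 0.2877 0.018 ]
pin [0.4823 0.222  0.02  ]
pinfoot [0.482  0.2208 0.012 ]
yaws 9.496393043320424 10.042757938179946 10.174312580155018 9.66045628968942 10.606958136927815
wo1 x' y' mm 500.0 212.5
wo2 x' y' mm 499.4 68.2
wi1 x' y' mm 508.0 153.7
wi2 x' y' mm 508.4 99.3
bed1 x' y' mm 589.3 198.6
bed2 x' y' mm 590.1 55.7
lip1top x' y' mm 514.6 193.2
lip1bot x' y' mm 513.7 154.7
lip2top x' y' mm 514.5 98.6
cheek x' y' mm 549.0 197.7
pin x' y' mm 512.8 137.2
pinfoot x' y' mm 512.4 136.2
9.733202423729935
tool y angle 8.692088246655503
```

Measured carrier frame (yaw ≈ 9.75°), checked against the given sizes:

| Feature | Measured x' or y' (mm) | Check |
|---|---|---|
| Wall inner face | x' = 508 | |
| Bed edge | x' = 589.7 | 82 mm from wall, as specified |
| Lip edge | x' = 514.2 | 6 mm overhang, as specified |
| Pin | x' = 512.8, y' ≈ 137 | 5 mm from wall, about +10.5 mm along it |

Next I go over the landing spot, with the blade's edge at x' ≈ 524, and descend.

>>> step_arm:
  deltas:
    - {"offset":[0,0,0],"roll":-0.018}
    - {"offset":[2.5,0.4,0],"roll":0}
    - {"offset":[3.0,0.5,0],"roll":0}
    - {"offset":[3.0,0.5,0],"roll":0}
    - {"offset":[2.0,0.3,0],"roll":0}
    - {"offset":[0,0,2],"roll":0}
    - {"offset":[0,0,3.5],"roll":0}
    - {"offset":[0,0,3.5],"roll":0}
    - {"offset":[0,0,3],"roll":0}
    - {"offset":[0,0,2],"roll":0}
    - {"offset":[0,0,1],"roll":0}
    - {"offset":[0,0,0],"roll":0}

```text
t: 9.7
tool_pos: [0.5131, 0.2268, 0.0472]
orientation: [-2.025, -2.402, 0.001]
force: [0.3, 0.3, -0.6]
opening: 0.0098
```

```bash
cat >> h.py <<'E'
def cf():
    s,M=tool(); a=np.radians(9.75); p=s["tool_pos"]*1e3; f=s["force"]
    X=np.array([np.cos(a),np.sin(a)]);Y=np.array([-X[1],X[0]])
    print("t",round(s["t"],2),"x' y' z",(p[:2]@X).round(2),(p[:2]@Y).round(2),p[2].round(2),"F'",(f[:2]@X).round(2),(f[:2]@Y).round(2),f[2].round(2),"tq",s["wrist_torque"].round(2),"yaw",np.degrees(np.arctan2(M[1,1],M[0,1])).round(2),"open",s["opening"].round(4))
E
python3 - <<'E'
from h import *
cf()
p=cams.read_camera("wrist"); save(p,"w4.png",(180,60,400,225),3.5)
E
```

```text
Traceback (most recent call last):
  File "h.py", line 34, in cf
    print("t",round(s["t"],2),"x' y' z",(p[:2]@X).round(2),(p[:2]@Y).round(2),p[2].round(2),"F'",(f[:2]@X).round(2),(f[:2]@Y).round(2),f[2].round(2),"tq",s["wrist_torque"].round(2),"yaw",np.degrees(np.arctan2(M[1,1],M[0,1])).round(2),"open",s["opening"].round(4))
                                                                                                                                                                                                                                                 ^^^^^^^^^^^^^^^^^^
AttributeError: 'float' object has no attribute 'round'
```

```bash
sed -i 's/s\["opening"\].round(4)/round(float(s["opening"]),4)/' h.py
python3 - <<'E'
from h import *
cf()
p=cams.read_camera("wrist"); save(p,"w4.png",(180,60,400,225),3.5)
E
```

```text
t 9.7 x' y' z 544.12 136.64 47.24 F' 0.36 0.24 -0.61 tq [-0.05 -0.13  0.03] yaw 9.73 open 0.0098
```

View pics/w4.png

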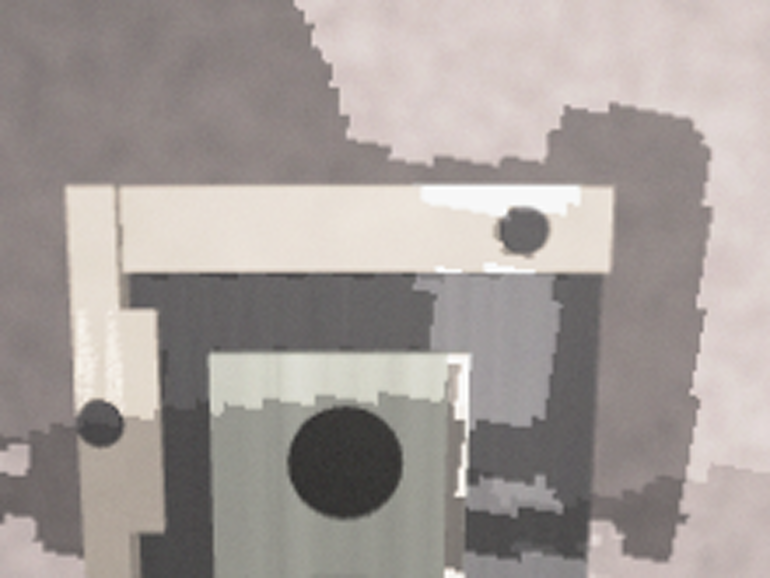

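```bash
python3 - <<'E'
from h import *
p=cams.read_camera("wrist")
a=np.radians(9.75);X=np.array([np.cos(a),np.sin(a)]);Y=np.array([-X[1],X[0]])
for n,c,r,z in [("bl",209,353,.0374),("br",470,353,.0374),("bl2",214,576,.0374),("cheek",130,273,.018),("cheek",600,273,.018),("wo1",66,185,.022),("wo2",82,576,.022),("lip1",157,310,.022),("lip1b",163,532,.022),("bed1",603,275,.012),("bed2",589,570,.012)]:
    w=to_world(p,[(c/3.5+180,r/3.5+60)],z)[0][:2]*1e3; print(n,(w@X).round(1),(w@Y).round(1))
E
```

```text
bl 524.5 186.9
br 565.0 186.9
bl2 524.4 150.8
cheek 509.3 198.6
cheek 589.1 198.7
wo1 500.0 213.0
wo2 499.3 146.2
lip1 514.3 192.6
lip1b 514.0 154.3
bed1 591.0 198.3
bed2 591.3 144.5
```

Blade edges and carrier agree: the blade centre is at y' ≈ 136.9 and the pin at ≈ 137. It's safe to set it down.

>>> step_arm:
  deltas:
    - {"offset":[0,0,1.0],"roll":0}
    - {"offset":[0,0,0.7],"roll":0}
    - {"offset":[0,0,0.15],"roll":0}
    - {"offset":[0,0,0],"roll":0}
    - {"offset":[0,0,0],"roll":0}

```text
t: 10.42
tool_pos: [0.5135, 0.2272, 0.0294]
orientation: [2.025, 2.402, 0.0]
force: [0.4, 0.4, -0.7]
opening: 0.0101
```

>>> step_arm:
  deltas:
    - {"offset":[0,0,0.08],"roll":0}
    - {"offset":[0,0,0],"roll":0}
    - {"offset":[0,0,0],"roll":0}

```text
t: 10.8
tool_pos: [0.5133, 0.2271, 0.0284]
orientation: [2.025, 2.402, 0.0]
force: [0.1, -0.6, -0.7]
opening: 0.0096
```

>>> step_arm:
  deltas:
    - {"offset":[0,0,0.05],"roll":0}
    - {"offset":[0,0,0],"roll":0}
    - {"offset":[0,0,0],"roll":0}

```text
t: 11.18
tool_pos: [0.5133, 0.2271, 0.0278]
orientation: [-2.025, -2.402, 0.0]
force: [-0.9, -0.0, -0.5]
opening: 0.0096
```

>>> step_arm:
  deltas:
    - {"offset":[0,0,0.06],"roll":0}
    - {"offset":[0,0,0],"roll":0}
    - {"offset":[0,0,0],"roll":0}

```text
t: 11.55
tool_pos: [0.5133, 0.2271, 0.0272]
orientation: [-2.025, -2.402, -0.0]
force: [-0.3, -0.6, -0.6]
opening: 0.0095
```

>>> step_arm:
  deltas:
    - {"offset":[0,0,0.04],"roll":0}
    - {"offset":[0,0,0],"roll":0}
    - {"offset":[0,0,0],"roll":0}

```text
t: 11.92
tool_pos: [0.5133, 0.2271, 0.0268]
orientation: [-2.025, -2.402, 0.0]
force: [-0.8, -0.7, -0.9]
opening: 0.0097
```

>>> step_arm:
  deltas:
    - {"offset":[0,0,0.03],"roll":0}
    - {"offset":[0,0,0],"roll":0}
    - {"offset":[0,0,0],"roll":0}

```text
t: 12.3
tool_pos: [0.5133, 0.2271, 0.0267]
orientation: [2.025, 2.402, 0.0]
force: [-1.3, -0.5, 2.8]
opening: 0.0102
```

Contact with the bed is light, about 3 N. I now slide towards the wall.

>>> step_arm:
  deltas:
    - {"offset":[0,-0.2,0],"roll":0}
    - {"offset":[0,-0.2,0],"roll":0}
    - {"offset":[0,-0.2,0],"roll":0}
    - {"offset":[0,0,0],"roll":0}
    - {"offset":[0,0,0],"roll":0}

```text
t: 12.92
tool_pos: [0.5074, 0.2262, 0.0268]
orientation: [-2.025, -2.402, -0.0]
force: [-0.8, 0.3, 3.4]
opening: 0.0098
```

>>> step_arm:
  deltas:
    - {"offset":[0,-0.1,0],"roll":0}
    - {"offset":[0,-0.1,0],"roll":0}
    - {"offset":[0,0,0],"roll":0}
    - {"offset":[0,0,0],"roll":0}

```text
t: 13.42
tool_pos: [0.5057, 0.2258, 0.0268]
orientation: [2.025, 2.402, 0.001]
force: [2.7, 0.9, 3.3]
opening: 0.0097
```

```bash
python3 -c "
from h import *
cf()"
```

```text
t 13.43 x' y' z 536.6 136.95 26.76 F' 2.8 0.47 3.34 tq [-0.02 -0.47 -0.04] yaw 9.74 open 0.0097
```

>>> step_arm:
  deltas:
    - {"offset":[0,-0.05,0],"roll":0}
    - {"offset":[0,-0.05,0],"roll":0}
    - {"offset":[0,0,0],"roll":0}
    - {"offset":[0,0,0],"roll":0}

```text
t: 13.92
tool_pos: [0.5046, 0.2256, 0.0267]
orientation: [2.025, 2.402, 0.001]
force: [2.9, -0.8, 4.2]
opening: 0.0098
```

```bash
python3 -c "
from h import *
cf()"
```

```text
t 13.93 x' y' z 535.56 136.93 26.74 F' 2.75 -1.32 4.25 tq [ 0.03 -0.57 -0.01] yaw 9.74 open 0.0098
```

Force stays steady at about 3 N, which is friction. I carry on in small steps.

>>> step_arm:
  deltas:
    - {"offset":[0,-0.05,0],"roll":0}
    - {"offset":[0,-0.05,0],"roll":0}
    - {"offset":[0,-0.05,0],"roll":0}
    - {"offset":[0,0,0],"roll":0}

```text
t: 14.42
tool_pos: [0.5031, 0.2254, 0.0267]
orientation: [2.025, 2.402, 0.001]
force: [3.9, 0.7, 5.3]
opening: 0.0099
```

```bash
python3 -c "
from h import *
cf()"
```

```text
t 14.43 x' y' z 533.99 136.95 26.72 F' 3.98 0.03 5.28 tq [ 0.07 -0.68  0.02] yaw 9.74 open 0.0099
```

>>> step_arm:
  deltas:
    - {"offset":[0,-0.05,-0.01],"roll":0}
    - {"offset":[0,-0.05,0],"roll":0}
    - {"offset":[0,-0.05,0],"roll":0}
    - {"offset":[0,0,0],"roll":0}

```text
t: 14.92
tool_pos: [0.5015, 0.2251, 0.0267]
orientation: [2.025, 2.402, 0.0]
force: [3.4, 1.4, 5.6]
opening: 0.0102
```

```bash
python3 -c "
from h import *
cf()"
```

```text
t 14.93 x' y' z 532.35 136.97 26.71 F' 3.61 0.83 5.6 tq [ 0.11 -0.62  0.03] yaw 9.74 open 0.0102
```

>>> step_arm:
  deltas:
    - {"offset":[0,-0.05,-0.02],"roll":0}
    - {"offset":[0,-0.05,0],"roll":0}
    - {"offset":[0,-0.05,0],"roll":0}
    - {"offset":[0,0,0],"roll":0}

```text
t: 15.42
tool_pos: [0.4998, 0.2248, 0.0268]
orientation: [-2.025, -2.402, 0.0]
force: [2.8, 1.2, 3.6]
opening: 0.0103
```

>>> step_arm:
  deltas:
    - {"offset":[0,-0.05,0],"roll":0}
    - {"offset":[0,-0.05,0],"roll":0}
    - {"offset":[0,0,0],"roll":0}

```text
t: 15.8
tool_pos: [0.4988, 0.2246, 0.0267]
orientation: [-2.025, -2.402, 0.0]
force: [3.3, 0.2, 4.0]
opening: 0.0097
```

```bash
python3 -c "
from h import *
cf()"
```

```text
t 15.8 x' y' z 529.65 136.9 26.75 F' 3.32 -0.34 4.04 tq [ 0.09 -0.53 -0.01] yaw 9.74 open 0.0097
```

>>> step_arm:
  deltas:
    - {"offset":[0,-0.05,0],"roll":0}
    - {"offset":[0,-0.05,0],"roll":0}
    - {"offset":[0,0,0],"roll":0}

```text
t: 16.18
tool_pos: [0.4978, 0.2245, 0.0267]
orientation: [-2.025, -2.402, 0.0]
force: [1.9, 0.4, 1.9]
opening: 0.0099
```

>>> step_arm:
  deltas:
    - {"offset":[0,-0.05,0],"roll":0}
    - {"offset":[0,0,0],"roll":0}
    - {"offset":[0,0,0],"roll":0}

```text
t: 16.55
tool_pos: [0.4973, 0.2244, 0.0267]
orientation: [-2.025, -2.402, 0.0]
force: [1.7, 0.0, 2.4]
opening: 0.0098
```

```bash
python3 -c "
from h import *
cf()"
```

```text
t 16.55 x' y' z 528.16 136.91 26.73 F' 1.69 -0.29 2.39 tq [-0.02 -0.43 -0.  ] yaw 9.74 open 0.0098
```

>>> step_arm:
  deltas:
    - {"offset":[0,-0.04,0],"roll":0}
    - {"offset":[0,0,0],"roll":0}
    - {"offset":[0,0,0],"roll":0}

```text
t: 16.92
tool_pos: [0.497, 0.2243, 0.0267]
orientation: [-2.025, -2.402, 0.0]
force: [2.4, 1.0, 1.4]
opening: 0.0102
```

>>> step_arm:
  deltas:
    - {"offset":[0,-0.04,0],"roll":0}
    - {"offset":[0,0,0],"roll":0}
    - {"offset":[0,0,0],"roll":0}

```text
t: 17.3
tool_pos: [0.4969, 0.2243, 0.0268]
orientation: [2.025, 2.402, 0.0]
force: [4.3, 1.0, -0.2]
opening: 0.0098
```

```bash
python3 -c "
from h import *
cf()"
```

```text
t 17.3 x' y' z 527.67 136.9 26.77 F' 4.46 0.29 -0.23 tq [ 0.1  -0.96 -0.  ] yaw 9.74 open 0.0098
```

>>> step_arm:
  deltas:
    - {"offset":[0,-0.04,0.02],"roll":0}
    - {"offset":[0,0,0],"roll":0}
    - {"offset":[0,0,0],"roll":0}

```text
t: 17.68
tool_pos: [0.4969, 0.2243, 0.0268]
orientation: [2.024, 2.401, 0.001]
force: [4.9, 0.2, -0.8]
opening: 0.0097
```

```bash
python3 -c "
from h import *
cf()"
```

```text
t 17.68 x' y' z 527.67 136.9 26.8 F' 4.88 -0.68 -0.83 tq [ 0.1  -1.23  0.01] yaw 9.74 open 0.0097
```

The blade has stopped hard at x' = 527.7 (wall expected at 528) with only about 5 N, so it is home. I relax the push slightly, open a little, and rise.

>>> step_arm:
  deltas:
    - {"offset":[0,0.05,0],"roll":0}
    - {"offset":[0,0,0],"roll":0}
    - {"offset":[0,0,0],"roll":0}

```text
t: 18.05
tool_pos: [0.4969, 0.2243, 0.0268]
orientation: [2.025, 2.402, 0.0]
force: [3.6, 0.2, 2.2]
opening: 0.0095
```

>>> step_arm:
  deltas:
    - {"offset":[0,0,0],"roll":0}
    - {"offset":[0,0,0],"roll":0}
    - {"offset":[0,0,0],"roll":0}
    - {"offset":[0,0,0],"roll":0}
  fingers: 2.6

```text
t: 18.55
tool_pos: [0.4965, 0.2242, 0.0264]
orientation: [-2.025, -2.402, 0.001]
force: [-0.1, 0.6, -0.8]
opening: 0.0261
```

>>> step_arm:
  deltas:
    - {"offset":[0,0,-0.8],"roll":0}
    - {"offset":[0,0,-2.5],"roll":0}
    - {"offset":[0,0,-4],"roll":0}
    - {"offset":[0,0,-5],"roll":0}
    - {"offset":[-4,0,-4],"roll":0}
    - {"offset":[-5,0,0],"roll":0}
    - {"offset":[-3,0,0],"roll":0}
    - {"offset":[0,0,0],"roll":0}
    - {"offset":[0,0,0],"roll":0}

```text
t: 19.68
tool_pos: [0.5171, 0.1065, 0.19]
orientation: [-2.025, -2.402, -0.001]
force: [-0.0, -0.1, -0.4]
opening: 0.0258
```

```bash
python3 - <<'E'
from h import *
cf()
p=cams.read_camera("wrist"); save(p,"w5.png",(230,0,350,180),3.3)
for th,z in dict(blade_c=.032,notch=.0145,seat=.012).items():
    for d in cams.pinpoint(p,th): print(th,d["score"],np.round(d["xy"]),to_world(p,d["xy"],z)[0].round(4))
E
```

```text
t 19.68 x' y' z 527.66 17.37 189.98 F' -0.03 -0.14 -0.39 tq [-0.04 -0.13 -0.05] yaw 9.72 open 0.0258
blade_c 0.59 [279.  73.] [0.4995 0.2238 0.032 ]
notch 0.72 [257.  75.] [0.4773 0.2208 0.0145]
notch 0.43 [276.  70.] [0.4954 0.2291 0.0145]
notch 0.19 [481. 225.] [0.7498 0.1109 0.0145]
seat 0.72 [6. 4.] [0.2127 0.2539 0.012 ]
seat 0.6 [256.  86.] [0.4778 0.2113 0.012 ]
seat 0.28 [257.  78.] [0.478  0.2188 0.012 ]
```

View pics/w5.png

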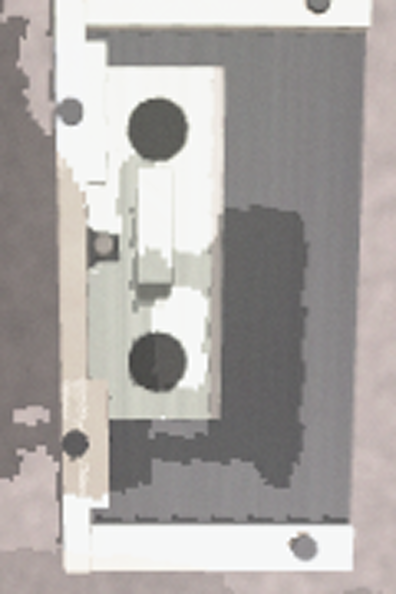

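The view shows the pin sitting in the notch at crop (104,244), with the blade's edge under both lips and the far edge parallel to the bed. I check that edge numerically.

```bash
python3 - <<'E'
from h import *
p=cams.read_camera("wrist")
a=np.radians(9.75);X=np.array([np.cos(a),np.sin(a)]);Y=np.array([-X[1],X[0]])
for n,c,r,z in [("b1",221,67,.017),("b2",217,417,.017),("lip1",107,45,.022),("lip2",109,505,.022),("wo1",55,30,.022),("wo2",64,560,.022),("bed1",365,30,.012),("bed2",352,520,.012),("pin",104,242,.020)]:
    w=to_world(p,[(c/3.3+230,r/3.3)],z)[0][:2]*1e3; print(n,(w@X).round(1),(w@Y).round(1))
E
```

```text
b1 546.6 187.6
b2 546.8 87.8
lip1 513.8 191.8
lip2 513.6 61.2
wo1 499.0 195.9
wo2 499.5 44.2
bed1 589.1 199.9
bed2 590.6 56.1
pin 512.5 138.2
```

```bash
python3 -c "
from plant import robot
print(robot.close_job())"
```

```text
the job is handed in; nothing more can be done
None
```

The blade is seated in the smallest carrier, with the pin in the notch and its long edge against the wall under both lips. I handed the job in at about 20 s of the 54 s allowed.

- **What I did:** I gripped the blade by its lug and laid it flat on the bed, clear of the lips. I then slid it to the wall in steps of 0.5 mm or less once it neared the pin. It took at most about 5 N sideways and 6 N vertically in the readings after each step. I released it there and drew the arm back.
- **Last checks, wrist picture:** The pin shows in the notch. Both ends of the blade's far edge sit 47.5 mm from the wall's outer face; fully home would be 48 mm, and the calibration is good to about 2 mm.
- **Last checks, arm:** It stopped with the tool 19.7 mm from the wall, where 20 mm was expected. The wrist force was about zero after release.
- **Failed or disagreed:** In the last small push against the wall, the vertical force dipped slightly negative and the wrist moment rose to 1.2 N m. The vertical force and tool angle came back when I relaxed the push before letting go. The network missed the blade's outline once; thresholding the picture gave 100 x 40 mm instead.
- **Not checked:** I did not measure the other things again at the end. The route stayed well above them, and I saw no sign of contact.

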